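Lever open the whisky-stone box with a bar spatula

ROBOT

A 6-joint arm with a two-finger parallel gripper is mounted at the origin on the work surface. World frame = base frame: x ahead of the robot, y to its left, z up, the work surface at z = 0. Lengths are in m, angles in rad, forces in N, time in s.
With the tool pointing down it reaches from about 0.35 to 0.775 m from the base axis. Payload 7.3 kg.
Tool frame: the origin (TCP) lies between the finger pads; the fingertips stand 25 mm ahead of it and the grasp point (between the pads) lies 6 mm ahead of it; y points along the fingers, z is the direction in which the jaws open and shut, and the axes are right-handed (so a half turn about y gives the same grasp; the last joint's range is limited). The gripper opens to 92 mm and grips with 3 to 60 N. Pads are 19 mm wide; open, the fingers measure 130 mm over their backs; the gripper's body (75 mm by 190 mm) begins 47 mm behind the grasp point.
Start: joints at [1.062, 0.342, 1.524, -0, 1.275, -0.146], TCP at [0.186, 0.491, 0.252] pointing down, gripper open.
Joint ranges: [-2.53, 2.53], [-0.77, 2.02], [0.04, 2.7], [-1, 4.14], [0.28, 2.66], [-3.11, 3.11]. Speed limits (rad/s): [2.57, 2.57, 3.14, 3.14, 3.14, 3.14].

INTERFACE

Orientations are given as [roll, pitch, yaw] about the fixed x, y, z axes, in that order (R = Rz(yaw) Ry(pitch) Rx(roll)).
In Python, from cell import sensors, read_camera, hand_in gives the robot as it stands. The module is installed in compiled form; this text tells all that it offers.
- The arm moves only by the tool send_rows, never from a script. Its argument "motion" is a list that holds one entry, the list of rows, each a list of 4 numbers: the shift along the tool's x, y, z in m, then the turn about the tool's y in degrees. In form: [[[tx, ty, tz, twist], ...]]. A call has 1 to 8 rows; each row is the pose to reach, as a shift and turn from the pose measured when the call began, along the tool's axes at that moment; what a row does not reach only later rows make up. A row lasts 1/10 s, in which the tool goes at most 50 mm and 8.59 degrees, less where a joint would pass 70% of its speed; a pose out of reach is approached as far as the arm can. A call with a gripper value outside its range is refused whole. "gripper" is the opening, from 0 (shut) to 1 (fully open), set as the call begins (left out, the last holds). The fingers move at their own pace and stop on an object; "grip_force" is the grip in N (left out, the last holds). Time passes only in rows, so rows that repeat a pose let the fingers close. It gives the time, the measured TCP pose, the force and the opening at its end, in the units of the state.
- sensors.observe(): the state, without advancing time (a new reading comes with each control period).
- read_camera(name): name is "scene" or "top" or "wrist"; returns a dict with "frame" (400x640x3 uint8, red, green, blue), "fx", "fy", "cx", "cy" (pixels), "extrinsics" (4x4, takes a point from world to camera coordinates). Camera axes: x right, y up, looking along -z (the intrinsics and any distortion apply to the point x, -y, -z); pixel columns grow to the right and rows downward; lengths in m; the calibration is good to about 2 mm. A picture is of the moment at which its call begins. There is no depth.
- hand_in(): hands the job in, once; it reports no verdict.
The state is a dict: "time": time; "qpos": joint angles; "qvel": joint speeds; "joint_efforts": joint torques, N m; "tool_pos": TCP position; "tool_rot": TCP orientation; "contact_force": force on the tool from outside, world axes, zero at the start; "torque": the same for the moment, N m; "opening": finger opening in m.
Only numpy, scipy, OpenCV 4.12 (cv2) and the standard library are available. Lean on these libraries where they do the work, as an engineer would, in place of code of your own. Each camera call takes 0.05 s, during which the arm holds its last target.

TASK

Pick up the green-handled bar spatula, slip its blade into the notch in the front of the wooden whisky-stone box and lever the hinged lid up and over until it leans fully back on its hinge stop; only the spatula may touch the box and lid, never the robot itself, and the lid must not be flung. Then lay the spatula flat on the slate board again and let go, leaving the two glasses, the small yellow-capped bottle and the brass measuring cup standing undisturbed.

Things in the scene. Friction and masses are not known exactly. Their poses are not given: they have to be found in the camera images.
- stonebox: Fixed wooden box, medium brown, 120 (x) by 160 (y) by 62 mm high without its lid, walls 8 mm, holding grey stone cubes whose tops are 34 mm above the table. Origin: centre of its underside, on the table. Its front (-x of its frame, roughly towards the robot) has the notch; the lid's hinge runs along y over the back: at x = +60 mm, z = 62 mm.
- notch (a point): Middle of the notch in the box's front wall, on the outer face: an opening 70 mm wide (y) and 16 mm high, straight through the 8 mm wall, from 46 mm above the table up to the underside of the lid at 62 mm. Axes as the box's.
- lid (a joint): Dark wooden lid of the box, 120 by 160 by 8 mm, about 150 g, flush with the box's sides. 0 rad: shut; grows as its front edge rises; 1.57: upright; 1.9: leaning back on its stop. Loose hinge: below about 1.57 it falls shut, beyond that it falls back to the stop.
- lid_edge (a point): Middle of the lower front edge of the lid, 120 mm from the hinge axis (when shut: right above the notch).
- slate: Fixed blue-grey slate board, 240 (x) by 130 (y) by 8 mm thick, on the table. Origin: centre of its underside.
- spatula: Bar spatula, 180 mm long, about 120 g, lying on the slate board. Green handle 100 mm long, 20 mm wide (y), 24 mm high (z), from x = -90 to +10 mm; flat steel blade 36 mm wide (y) and 3 mm thick, from x = +10 to +90 mm, level with the handle's mid-height (z = 12 mm). Origin: middle of its length, on the handle's underside; x points to the blade's tip, z up as it lies.
- spatula_grip (a point): Place to grip: centre of the handle's section at x = -35 mm, z = 12 mm of the spatula, 125 mm behind the tip. Axes as the spatula's.
- spatula_tip (a point): Middle of the end of the spatula's blade. Axes as the spatula's.
- tumbler_a: Clear glass tumbler, rim radius 40 mm, 90 mm high, loose on a blue coaster. Origin: centre of its underside.
- tumbler_b: Another such tumbler on its coaster.
- syrup: Small amber bottle with yellow cap, radius 24 mm, 150 mm high, loose. Origin: centre of its underside.
- jigger: Brass hourglass-shaped measuring cup (jigger), radius up to 20 mm, 75 mm high, loose, standing between the box and the board. Origin: centre of its underside.
Not all that is in view belongs to the job. Of the things shaped like the spatula, the green one is meant.

How it is judged:
On the way, in this order (a step that is already met when the one before it is completed fails the run):
1. the spatula is lifted off the slate board (grip point above 45 mm) (height (world z) of spatula_grip above 0.045 m), for 0.1 s.
2. the spatula, touching, holds the lid up by more than 0.25 rad (value of joint lid above 0.25 rad and contact force between spatula and stonebox above 0.1 N), for 0.1 s.
3. the lid leans back beyond 1.75 rad (value of joint lid above 1.75 rad), for 0.2 s.
At the end, for the whole second after the job is handed in: The lid stands open beyond 1.75 rad (its stop is at 1.9) and is still; the spatula rests on the slate board, lying flat (its length level within 0.12 rad), its grip point over the board (within 120 mm along and 65 mm across of its centre) and below 30 mm height, at rest (value of joint lid above 1.75 rad and x of spatula_grip in the frame of slate between -0.12 and 0.12 m and y of spatula_grip in the frame of slate between -0.065 and 0.065 m and height (world z) of spatula_grip below 0.03 m and angle between spatula's own x axis and vertical between 1.45 and 1.69 rad and contact force between spatula and slate above 0.3 N and linear speed of spatula below 0.02 m/s and velocity of joint lid below 0.1 rad/s); the robot touches nothing.
It fails at once if the robot itself touches the box or its lid (over 1 N) (contact force between any of the arm, the fingers and stonebox above 1 N).
It fails at once if the lid is flung (faster than 8 rad/s) (velocity of joint lid above 8 rad/s).
It fails at once if a tumbler, the syrup bottle or the jigger is moved by more than 30 mm or tipped by more than 0.4 rad (distance of any of tumbler_a, tumbler_b, syrup, jigger from where it was at the start of the episode above 0.03 m or angle between any of tumbler_a, tumbler_b, syrup, jigger's own z axis and vertical above 0.4 rad).
It also fails if it takes over 72 s, if anything falls off the work surface, if the arm or the gripper's body presses on something with over 40 N, if the wrist force passes 120 N, or if a joint passes its speed limit or range.

## Working session

There is one attempt and no reset: what is moved stays moved. The work goes in short steps, Python scripts to look and compute and a tool call to move; the robot and the scene stay as the last step left them, time stands still between calls to the robot, and variables do not carry over. Pictures are saved under pics/ and viewed, and the job is handed in when it is done.

Besides the shell and the picture viewer there is one more tool, called in YAML: its name, and indented under it one key for each argument. send_rows: Moves the arm, as the interface text tells. Its arguments: {"type":"object","properties":{"motion":{"type":"array"},"gripper":{"type":"number"},"grip_force":{"type":"number"}},"required":["motion"]}

```bash
mkdir -p pics; ls
python3 - <<'E'
from cell import sensors, read_camera
import cv2, numpy as np
s=sensors.observe(); print(s)
for n in ["scene","top","wrist"]:
    c=read_camera(n); cv2.imwrite(f"pics/{n}0.png",c["frame"][:,:,::-1]); print(n,[c[k] for k in("fx","fy","cx","cy")]); print(np.round(c["extrinsics"],4).tolist(), [k for k in c])
E
```

```text
pics
{'time': 0.0, 'qpos': array([ 1.06199673e+00,  3.42721562e-01,  1.52502082e+00, -7.83850098e-06,
        1.27537728e+00, -1.46031161e-01]), 'qvel': array([ 0.00174917, -0.00138197,  0.00050714,  0.00093588,  0.00047894,
        0.00013128]), 'joint_efforts': array([ 9.06045370e-04, -4.31230438e+01, -2.44230151e+01,  7.18078692e-02,
        5.57597622e-02, -1.14620548e-04]), 'tool_pos': array([0.18612028, 0.4905109 , 0.2510442 ]), 'tool_rot': array([-1.57230817e+00,  2.14783061e-04, -3.62766311e-01]), 'contact_force': array([0.21869372, 0.27900607, 0.3664674 ]), 'torque': array([ 0.04434103, -0.0019932 ,  0.0142995 ]), 'opening': 0.09211077865276551}
scene [478.38683350895286, 478.38683350895286, 312.6975333705685, 199.14011766200994]
[[-0.86, 0.5103, -0.0087, 0.4959], [-0.335, -0.5515, 0.764, 0.1423], [0.385, 0.6599, 0.6452, -1.6458], [0.0, 0.0, 0.0, 1.0]] ['frame', 'fx', 'fy', 'cx', 'cy', 'extrinsics']
top [518.0512839698989, 518.0512839698989, 313.61242176343484, 199.81165383240335]
[[0.0302, -0.9995, 0.002, -0.0], [0.9888, 0.0301, 0.1462, -0.5652], [-0.1462, -0.0025, 0.9893, -1.286], [0.0, 0.0, 0.0, 1.0]] ['frame', 'fx', 'fy', 'cx', 'cy', 'extrinsics']
wrist [276.0470070303141, 276.0470070303141, 318.65717166747197, 197.30786348450204]
[[0.3548, 0.935, -0.0007, -0.5242], [-0.8921, 0.3383, -0.2996, 0.0378], [-0.2799, 0.1069, 0.9541, -0.3914], [0.0, 0.0, 0.0, 1.0]] ['frame', 'fx', 'fy', 'cx', 'cy', 'extrinsics']
```

View pics/top0.png

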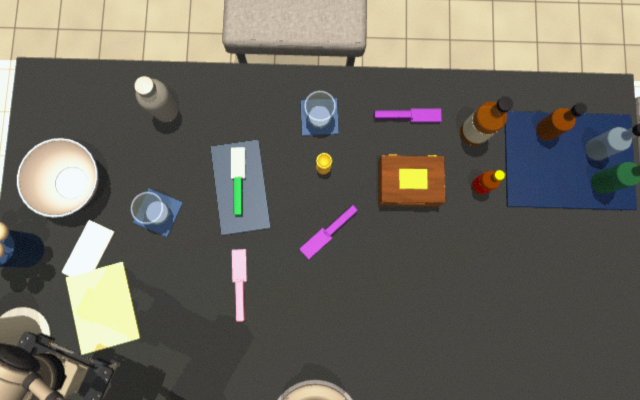

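View pics/scene0.png

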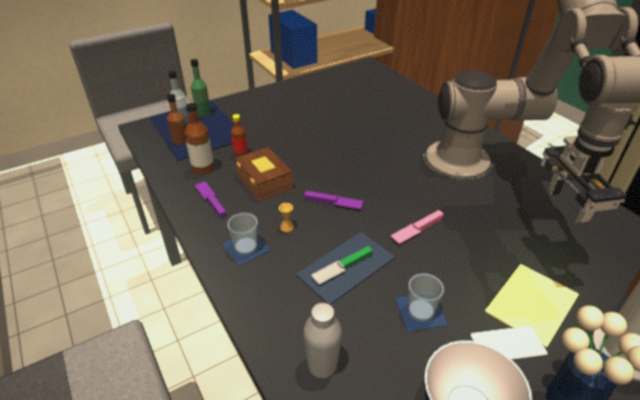

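View pics/wrist0.png

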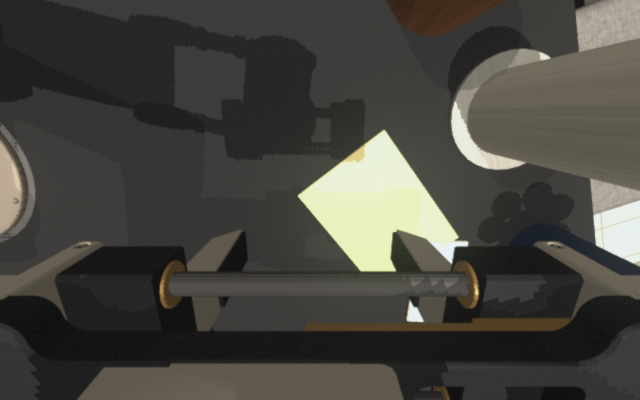

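```bash
cat > h.py <<'E'
import numpy as np, cv2
from cell import sensors, read_camera
def ray(c,u,v):
    E=c["extrinsics"];R=E[:3,:3];t=E[:3,3]
    d=np.array([(u-c["cx"])/c["fx"],-(v-c["cy"])/c["fy"],-1.0])
    return -R.T@t, R.T@d
def onz(c,u,v,z):
    o,d=ray(c,u,v); return o+d*(z-o[2])/d[2]
def proj(c,X):
    p=c["extrinsics"][:3,:3]@np.array(X)+c["extrinsics"][:3,3]
    return np.array([c["cx"]+c["fx"]*p[0]/-p[2], c["cy"]+c["fy"]*p[1]/p[2]])
def crop(c,u0,v0,u1,v1,k,name):
    im=cv2.resize(c["frame"][v0:v1,u0:u1,::-1],None,fx=k,fy=k,interpolation=cv2.INTER_CUBIC)
    for u in range((u0+9)//10*10,u1,10):
        cv2.line(im,((u-u0)*k,0),((u-u0)*k,6 if u%50 else 14),(0,255,255),1)
        if u%20==0: cv2.putText(im,str(u),((u-u0)*k-10,24),0,0.4,(0,255,255),1)
    for v in range((v0+9)//10*10,v1,10):
        cv2.line(im,(0,(v-v0)*k),(6,(v-v0)*k),(0,255,255),1)
        if v%20==0: cv2.putText(im,str(v),(8,(v-v0)*k+4),0,0.4,(0,255,255),1)
    cv2.imwrite(f"pics/{name}.png",im)
E
python3 - <<'E'
from h import *
c=read_camera("top")
crop(c,200,130,300,245,5,"c1"); crop(c,360,135,460,225,7,"c2")
for n,u,v,z in [("spat",238,180,.02),("boxtop",412,180,.07),("jig",323,163,0.03),("syr",482,185,0),("tumA",320,110,0),("tumB",152,210,0),("purple",325,232,.01)]:
    print(n,onz(c,u,v,z).round(3))
E
```

```text
spat [0.615 0.217 0.02 ]
boxtop [ 0.619 -0.229  0.07 ]
jig [ 0.665 -0.004  0.03 ]
syr [ 0.624 -0.429  0.   ]
tumA [0.818 0.007 0.   ]
tumB [0.531 0.442 0.   ]
purple [ 0.486 -0.015  0.01 ]
```

View pics/c1.png

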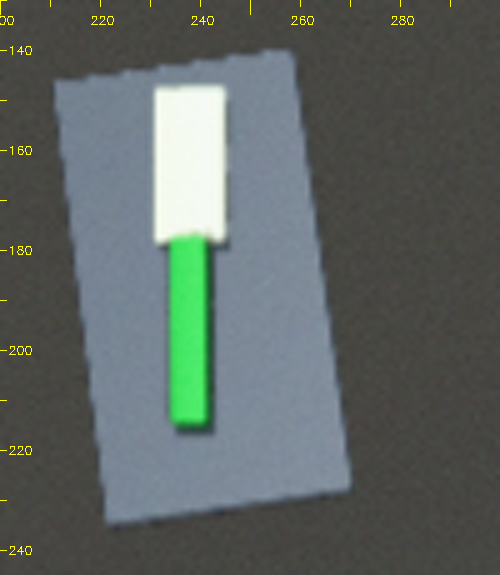

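View pics/c2.png

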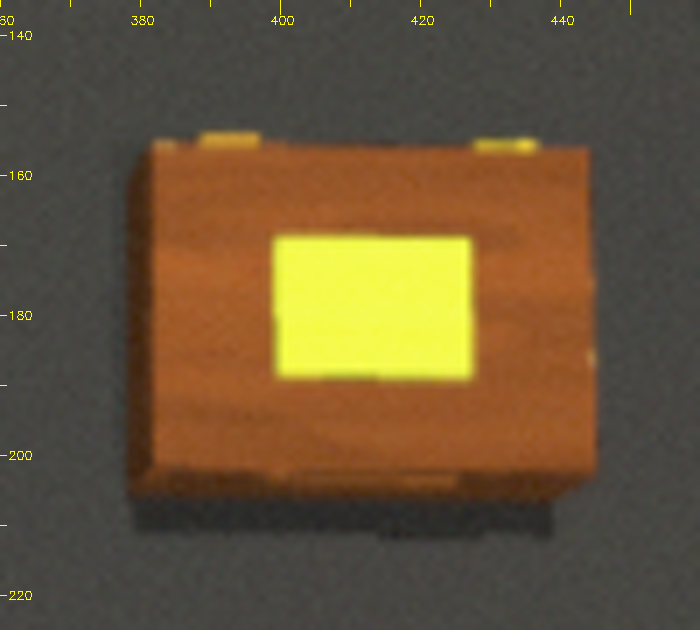

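Run:
```python
from h import *
c=read_camera("top")
def pr(n,pts,z):
    P=[onz(c,u,v,z)[:2] for u,v in pts]; print(n,[p.round(4).tolist() for p in P],"cent",np.mean(P,0).round(4))
    for i in range(4):
        d=P[(i+1)%4]-P[i]; print("  ",np.linalg.norm(d).round(4),np.degrees(np.arctan2(d[1],d[0])).round(1))
pr("blade",[(230.8,147.2),(245.2,147),(245.3,178.3),(231,178.7)],.0215)
pr("handle",[(233.6,176.7),(241.5,176.7),(241.7,214.6),(233.9,215)],.032)
pr("slate",[(211,146),(258.5,140),(270,228),(221,234.5)],.008)
pr("lid",[(381.7,155.5),(444.3,156.3),(445,202),(382,202.5)],.07)
crop(read_camera("scene"),220,135,320,205,7,"s2"); crop(read_camera("scene"),290,225,400,305,7,"s1")
```

```text
blade [[0.7016, 0.24], [0.7033, 0.202], [0.6194, 0.1976], [0.6172, 0.2349]] cent [0.6604 0.2186]
   0.038 -87.4
   0.0841 -177.0
   0.0374 93.4
   0.0846 3.4
handle [[0.6207, 0.2267], [0.6213, 0.2062], [0.5224, 0.2007], [0.5207, 0.2206]] cent [0.5713 0.2136]
   0.0205 -88.2
   0.0991 -176.8
   0.02 94.7
   0.1002 3.5
slate [[0.7066, 0.2952], [0.727, 0.1693], [0.4922, 0.1286], [0.4714, 0.2552]] cent [0.5993 0.2121]
   0.1275 -80.8
   0.2383 -170.2
   0.1284 99.3
   0.2386 9.6
lid [[0.6797, -0.1524], [0.6825, -0.3114], [0.5653, -0.3123], [0.5592, -0.1544]] cent [ 0.6217 -0.2326]
   0.159 -89.0
   0.1173 -179.5
   0.158 92.2
   0.1206 1.0
```

View pics/s2.png

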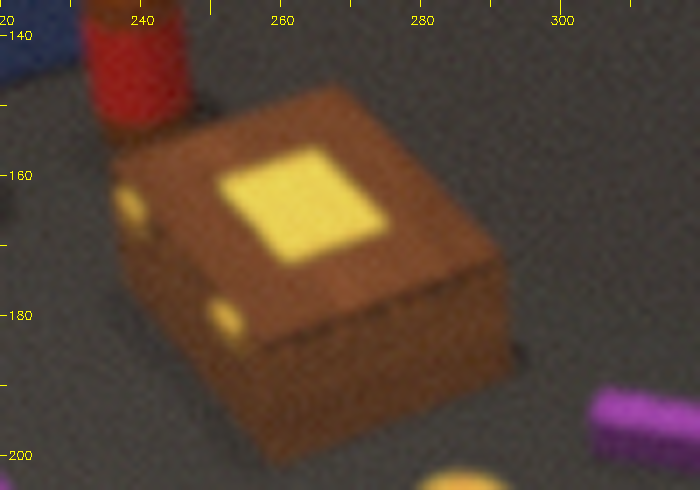

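View pics/s1.png

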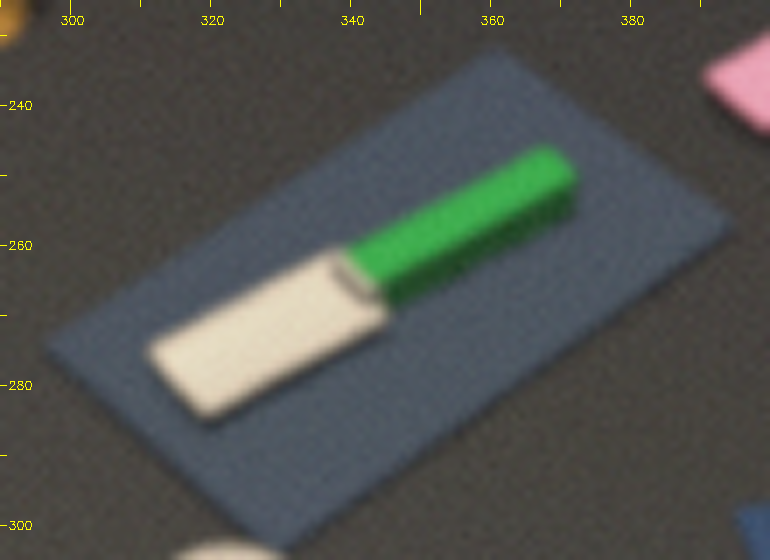

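```bash
cat >> h.py <<'E'
from scipy.spatial.transform import Rotation as Ro
def to(x,y,z,yawdeg):
    s=sensors.observe(); R=Ro.from_euler('xyz',s["tool_rot"]).as_matrix()
    d=R.T@(np.array([x,y,z])-s["tool_pos"])
    yaw=np.arctan2(R[1,0],R[0,0])
    print("t",round(s["time"],2),"pos",s["tool_pos"].round(4),"rot",np.degrees(s["tool_rot"]).round(2),"F",s["contact_force"].round(1),"T",s["torque"].round(2),"open",round(s["opening"],4))
    print("shift",d.round(4),"twist",round(-(yawdeg-np.degrees(yaw)),2))
E
python3 -c "
from h import *
to(.576,.214,.15,3.4)"
```

```text
t 0.35 pos [0.1863 0.4908 0.2516] rot [-90.02   0.   -20.79] F [ 0.2 -0.2  0.1] T [ 0.01  0.06 -0.02] open 0.0922
shift [ 0.4626  0.1016 -0.1204] twist -24.19
```

send_rows:
  motion:
    - [[0.03,0.005,-0.008,-3],[0.075,0.015,-0.02,-6],[0.12,0.025,-0.03,-9],[0.165,0.035,-0.043,-12],[0.21,0.045,-0.055,-15],[0.255,0.055,-0.066,-18],[0.3,0.065,-0.078,-21],[0.345,0.075,-0.09,-24]]
  gripper: 1

```text
time: 1.15
tool_pos: [0.4783, 0.2829, 0.1763]
tool_rot: [-1.571, -0.0, 0.058]
contact_force: [0.8, -0.2, -0.5]
opening: 0.0918
```

```bash
python3 -c "
from h import *
to(.576,.214,.12,3.4)"
```

```text
t 1.15 pos [0.4783 0.2829 0.1763] rot [-9.00e+01 -1.00e-02  3.33e+00] F [ 0.8 -0.2 -0.5] T [ 0.07 -0.05 -0.02] open 0.0918
shift [ 0.0935  0.0563 -0.0744] twist -0.07
```

send_rows:
  motion:
    - [[0.03,0.018,-0.024,0],[0.06,0.036,-0.048,0],[0.0935,0.0563,-0.0744,0],[0.0935,0.0563,-0.0744,0],[0.0935,0.0563,-0.0744,0]]

```text
time: 1.65
tool_pos: [0.5759, 0.2133, 0.119]
tool_rot: [-1.571, 0.002, 0.056]
contact_force: [-1.2, -0.4, -0.2]
opening: 0.092
```

Run:
```python
from h import *
to(.576,.214,.035,3.4)
c=read_camera("wrist"); cv2.imwrite("pics/w1.png",c["frame"][:,:,::-1])
for p in [(.5764,.2140,.032),(.621,.2165,.032),(.5215,.2106,.032),(.7024,.221,.0215)]: print(proj(c,p).round(1))
c=read_camera("scene"); cv2.imwrite("pics/sc1.png",c["frame"][:,:,::-1])
```

```text
t 1.65 pos [0.5759 0.2133 0.119 ] rot [-90.01   0.12   3.22] F [-1.2 -0.4 -0.2] T [ 0.09  0.03 -0.02] open 0.092
shift [0.0003 0.084  0.0007] twist -0.18
[319.9 211.7]
[319.8 258.4]
[319.6 146.4]
[319.5 324. ]
```

View pics/w1.png

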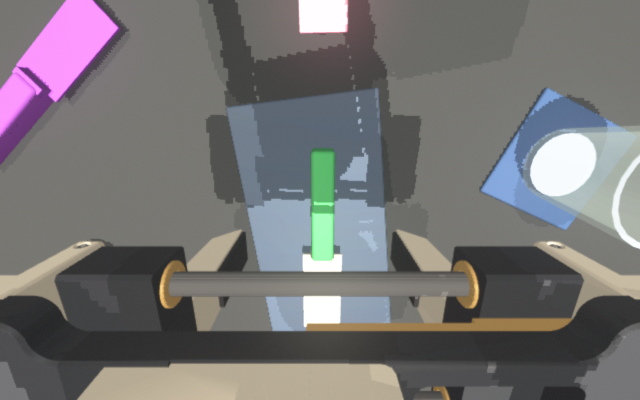

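View pics/sc1.png

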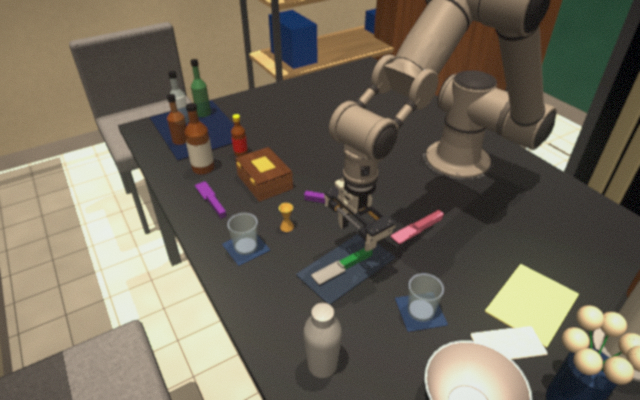

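send_rows:
  motion:
    - [[0.002,0.03,0.001,0],[0.002,0.06,0.001,0],[0.002,0.076,0.001,0],[0.002,0.084,0.001,0],[0.002,0.084,0.001,0]]

```text
time: 2.25
tool_pos: [0.5766, 0.2167, 0.0364]
tool_rot: [-1.571, 0.001, 0.06]
contact_force: [0.2, -0.1, -0.6]
opening: 0.092
```

Run:
```python
from h import *
to(.578,.215,.035,3.4)
c=read_camera("wrist"); cv2.imwrite("pics/w2.png",c["frame"][:,:,::-1])
```

```text
t 2.25 pos [0.5766 0.2167 0.0364] rot [-8.999e+01  3.000e-02  3.440e+00] F [ 0.2 -0.1 -0.6] T [ 0.03  0.03 -0.03] open 0.092
shift [ 0.0013  0.0014 -0.0017] twist 0.04
```

View pics/w2.png

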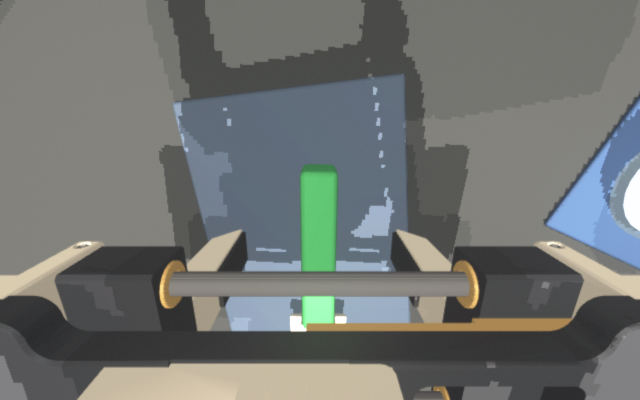

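The handle (302–336, rows 165–325) lies centred between the open fingers. Closing firmly.

send_rows:
  motion:
    - [[0,0.001,0,0],[0,0.001,0,0],[0,0.001,0,0],[0,0.001,0,0],[0,0.001,0,0],[0,0.001,0,0],[0,0.001,0,0],[0,0.001,0,0]]
  gripper: 0
  grip_force: 50

```text
time: 3.1
tool_pos: [0.5773, 0.2166, 0.0363]
tool_rot: [-1.57, -0.001, 0.06]
contact_force: [0.4, 0.1, -0.1]
opening: 0.0323
```

send_rows:
  motion:
    - [[0,0,0,0],[0,-0.01,0,0],[0,-0.03,0,0],[0,-0.06,0,0],[0,-0.09,0,0],[0,-0.12,0,0],[0,-0.12,0,0]]

```text
time: 3.8
tool_pos: [0.5794, 0.2171, 0.1616]
tool_rot: [-1.569, -0.01, 0.06]
contact_force: [1.2, 0.5, -1.1]
opening: 0.0197
```

Run:
```python
from h import *
to(.41,-.235,.16,1.1)
c=read_camera("top"); cv2.imwrite("pics/t3.png",c["frame"][:,:,::-1])
c=read_camera("scene"); crop(c,280,160,420,290,5,"s3")
```

```text
t 3.8 pos [0.5794 0.2171 0.1616] rot [-89.88  -0.56   3.43] F [ 1.2  0.5 -1.1] T [ 0.03 -0.04 -0.04] open 0.0197
shift [-0.1961 -0.0012 -0.4412] twist 2.33
```

View pics/s3.png

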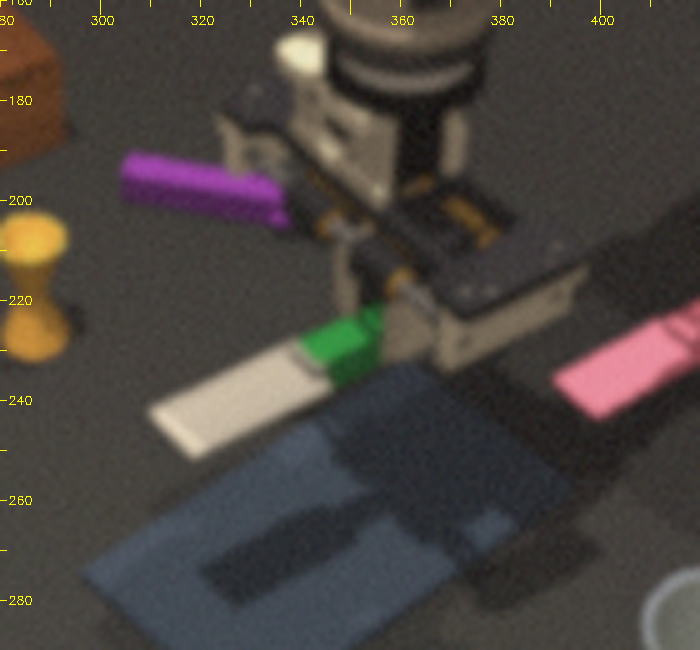

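View pics/t3.png

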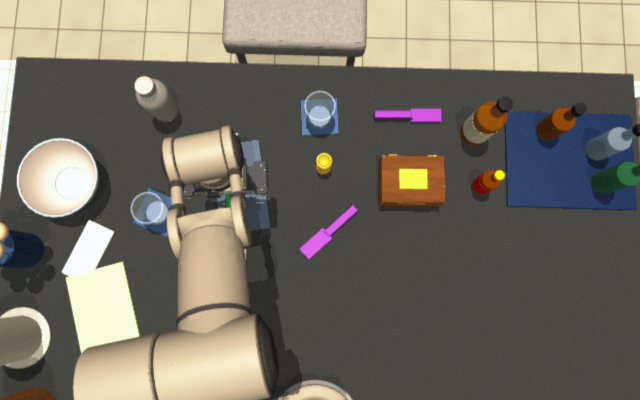

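send_rows:
  motion:
    - [[-0.01,0,-0.02,0],[-0.03,0,-0.06,0],[-0.05,0,-0.105,0.5],[-0.07,0,-0.15,1],[-0.09,0,-0.195,1.5],[-0.11,0,-0.24,2],[-0.125,0,-0.28,2.3],[-0.14,0,-0.315,2.3]]

```text
time: 4.7
tool_pos: [0.4545, -0.1078, 0.1553]
tool_rot: [-1.569, 0.0, 0.019]
contact_force: [-0.2, -0.3, -0.9]
opening: 0.02
```

Run:
```python
from h import *
to(.41,-.235,.16,1.1)
```

```text
t 4.7 pos [ 0.4545 -0.1078  0.1553] rot [-8.99e+01  2.00e-02  1.08e+00] F [-0.2 -0.3 -0.9] T [ 0.02 -0.04  0.03] open 0.02
shift [-0.0469 -0.0049 -0.1263] twist -0.02
```

send_rows:
  motion:
    - [[-0.015,-0.001,-0.04,0],[-0.031,-0.003,-0.084,0],[-0.047,-0.005,-0.118,0],[-0.047,-0.005,-0.126,0],[-0.047,-0.005,-0.126,0],[-0.047,-0.005,-0.126,0]]

```text
time: 5.3
tool_pos: [0.4097, -0.2335, 0.1593]
tool_rot: [-1.567, 0.002, 0.019]
contact_force: [-0.7, 1.3, -1.8]
opening: 0.0194
```

Run:
```python
from h import *
to(.41,-.235,.16,1.1)
c=read_camera("scene"); crop(c,220,120,360,240,5,"s4")
c=read_camera("top"); crop(c,360,140,460,260,5,"t4")
```

```text
t 5.3 pos [ 0.4097 -0.2335  0.1593] rot [-89.8    0.1    1.09] F [-0.7  1.3 -1.8] T [0.01 0.08 0.02] open 0.0194
shift [ 0.0003 -0.0007 -0.0015] twist -0.01
```

View pics/s4.png

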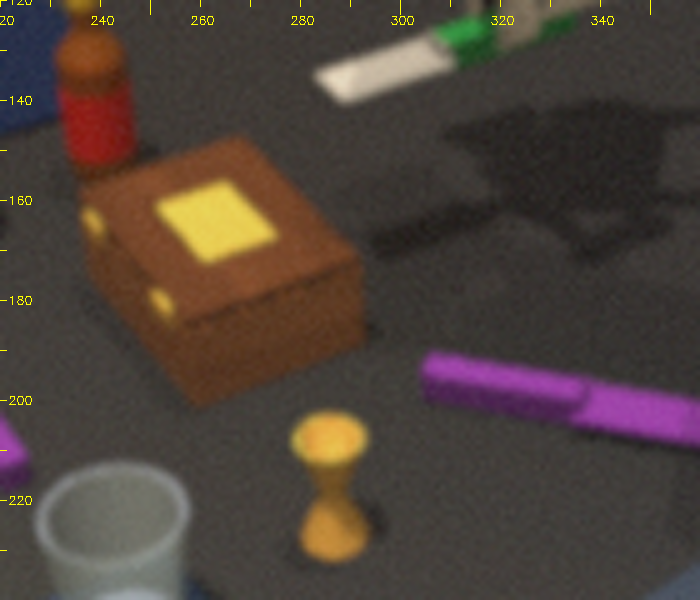

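View pics/t4.png

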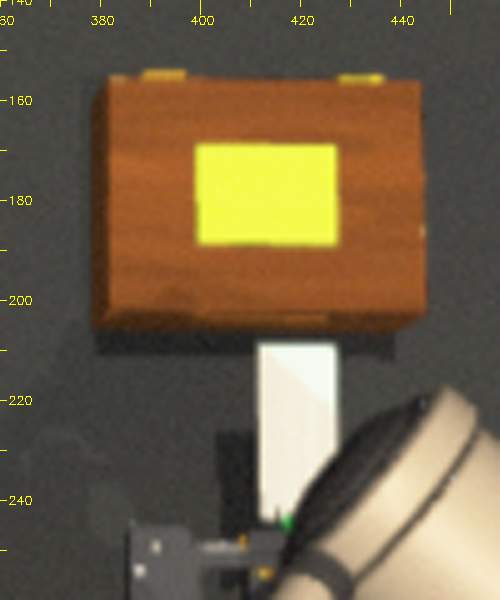

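```bash
cat >> h.py <<'E'
from scipy.optimize import least_squares
def pose(o):  # x,y,z of tip(blade mid-thickness), yaw,pitch,roll -> spatula frame at tip
    return Ro.from_euler('ZYX',o[3:6]), np.array(o[:3])
L={'tl':(0,.018,.0015),'tr':(0,-.018,.0015),'rl':(-.08,.018,.0015),'rr':(-.08,-.018,.0015),'tlb':(0,.018,-.0015),
 'hfl':(-.08,.01,.012),'hbl':(-.18,.01,.012),'hfr':(-.08,-.01,.012),'hflb':(-.08,.01,-.012),'hblb':(-.18,.01,-.012)}
def fit(obs,x0):
    def f(o):
        R,t=pose(o); r=[]
        for c,k,u,v in obs: r+=list(proj(c,R.apply(L[k])+t)-[u,v])
        return np.array(r+[(o[5])/0.01])
    s=least_squares(f,x0); cov=np.linalg.inv(s.jac.T@s.jac)
    print("tip",s.x[:3].round(4),"ypr deg",np.degrees(s.x[3:]).round(2),"sd",np.sqrt(np.diag(cov)).round(4)); print("res",s.fun.round(1)); return s.x
E
python3 - <<'E'
from h import *
t=read_camera("top"); s=read_camera("scene")
fit([(t,'tl',411.2,208.5),(t,'tr',427.5,208.5),(t,'rl',412,244.5),(s,'tr',283,135),(s,'tlb',289,141),(s,'rl',310.8,133)],[.535,-.23,.145,0.02,0,0])
to(0.41,-.235,.16,1.1)
# box check: project box model
for cx,cy in [(.6217,-.2326)]:
  y=np.radians(1.1); R=Ro.from_euler('z',y)
  for p in [(-.06,-.08,.07),(-.06,.08,.07),(.06,.08,.07),(.06,-.08,.07),(-.06,.08,0),(.06,.08,0),(-.06,.035,.062),(-.06,-.035,.062),(-.06,.035,.046)]:
    X=R.apply(p)+[cx,cy,0]; print(p,proj(t,X).round(1),proj(s,X).round(1))
E
```

```text
tip [ 0.5357 -0.2339  0.1333] ypr deg [ 1.86 -1.94 -0.01] sd [0.0012 0.0018 0.003  0.0351 0.0643 0.01  ]
res [ 0.2  1.  -1.   1.   0.2 -1.2 -0.2 -0.3 -0.4 -0.3 -0.6  0.1 -0. ]
t 5.5 pos [ 0.4102 -0.2334  0.1599] rot [-8.987e+01  5.000e-02  1.190e+00] F [ 1.2  0.6 -1.4] T [0.06 0.05 0.01] open 0.0195
shift [-0.0002 -0.0001 -0.0016] twist 0.09
(-0.06, -0.08, 0.07) [445.6 202.8] [267.8 145. ]
(-0.06, 0.08, 0.07) [381.7 202.1] [291.8 169.2]
(0.06, 0.08, 0.07) [381.3 155.3] [257.2 182. ]
(0.06, -0.08, 0.07) [444.3 156. ] [234.8 156.2]
(-0.06, 0.08, 0) [378.2 205.9] [292.6 186.8]
(0.06, 0.08, 0) [377.9 161.4] [259.1 199.8]
(-0.06, 0.035, 0.062) [399.2 202.7] [284.9 164.1]
(-0.06, -0.035, 0.062) [426.9 203.1] [274.4 153.5]
(-0.06, 0.035, 0.046) [398.1 203.6] [285.1 168.2]
```

Run:
```python
from h import *
c=read_camera("scene"); crop(c,275,70,375,150,8,"s5")
R=Ro.from_euler('xyz',sensors.observe()["tool_rot"]); p=sensors.observe()["tool_pos"]
print("fingertip px",proj(c,p+R.apply([0,.025,0])),"tcp",proj(c,p))
```

```text
fingertip px [319.72622156 126.28844245] tcp [319.71944661 119.58152817]
```

View pics/s5.png

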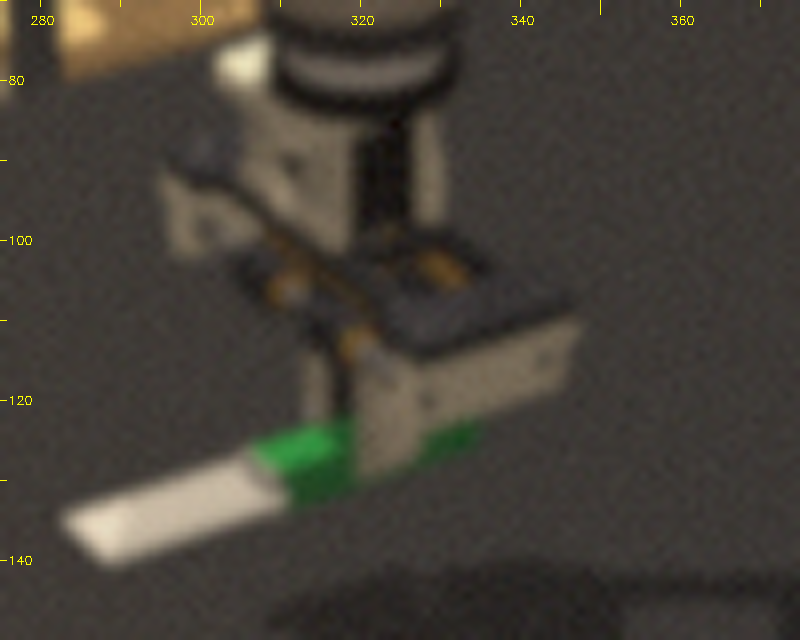

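send_rows:
  motion:
    - [[0,0.015,0,0],[0,0.04,0,0],[0,0.06,0,0],[0,0.072,0,0],[0,0.078,0,0],[0,0.078,0,0],[0,0.078,0,0]]
  grip_force: 60

```text
time: 6.25
tool_pos: [0.4106, -0.2335, 0.0825]
tool_rot: [-1.569, -0.0, 0.021]
contact_force: [0.8, 0.3, -0.9]
opening: 0.0196
```

Run:
```python
from h import *
to(.41,-.235,.08,1.1)
c=read_camera("scene"); crop(c,245,120,345,200,8,"s6")
c=read_camera("top"); crop(c,365,180,465,260,8,"t6")
c=read_camera("wrist"); cv2.imwrite("pics/w6.png",c["frame"][:,:,::-1])
```

```text
t 6.25 pos [ 0.4106 -0.2335  0.0825] rot [-89.92  -0.     1.2 ] F [ 0.8  0.3 -0.9] T [-0.    0.    0.01] open 0.0196
shift [-0.0006  0.0025 -0.0015] twist 0.1
```

View pics/s6.png

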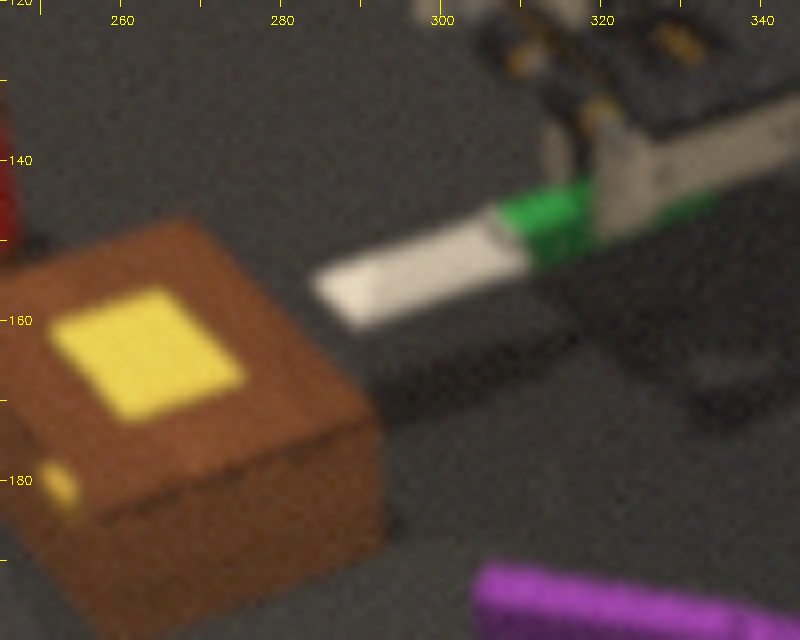

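View pics/t6.png

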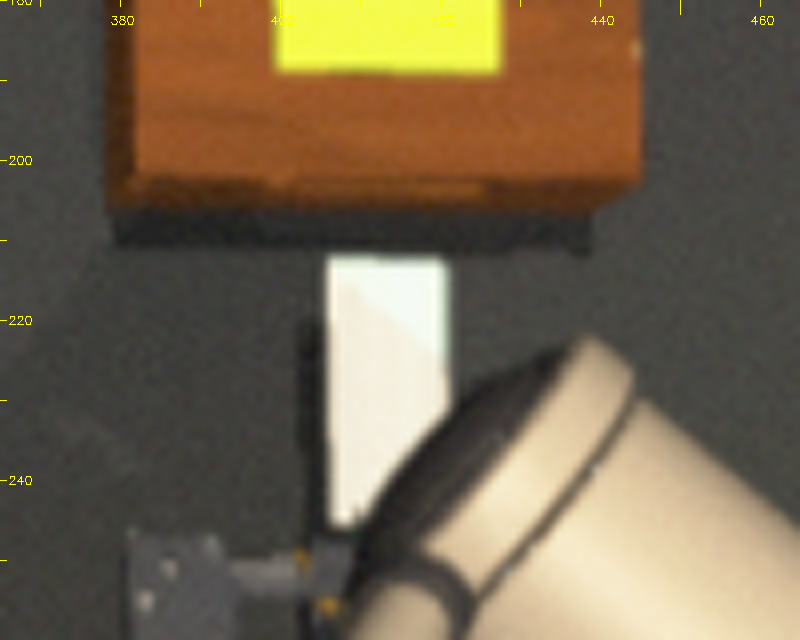

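View pics/w6.png

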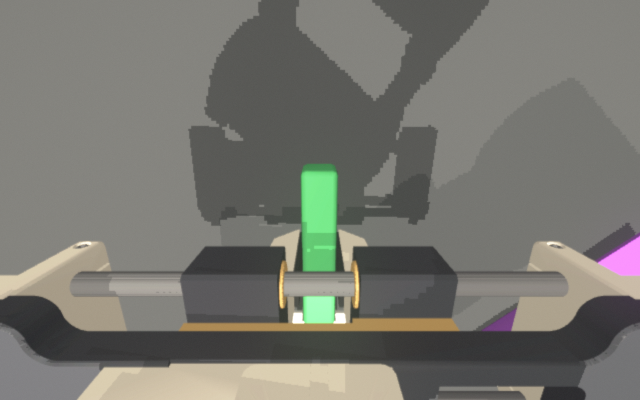

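Run:
```python
from h import *
t=read_camera("top"); s=read_camera("scene"); w=read_camera("wrist")
crop(w,280,140,360,210,8,"w7"); crop(w,280,285,360,335,8,"w8")
base=[(t,'tl',405.8,212.2),(t,'tr',420.7,212),(t,'rl',406.3,245.8),(s,'tr',284,154.8),(s,'tlb',290,161),(s,'rl',311,153)]
fit(base,[.535,-.23,.055,0.02,0,0])
R,_=pose([0,0,0,.02,0,0]); p=sensors.observe()["tool_pos"]; print(p)
for off in (.0164,.026):
    g=p-[0,0,off]
    for k in((-.055,.01,.012),(-.055,-.01,.012),(.045,.01,.012),(.045,.018,.0015)): print(off,k,proj(w,R.apply(k)+g).round(1))
    for k in((.125,.018,-.0015),(.125,-.018,.0015),(.045,.018,.0015)): print("  scene/top",k,proj(s,R.apply(k)+g).round(1),proj(t,R.apply(k)+g).round(1))
```

```text
tip [ 0.5364 -0.2338  0.057 ] ypr deg [ 1.98 -2.38 -0.01] sd [0.0012 0.0019 0.0032 0.0372 0.0694 0.01  ]
res [-0.2  0.9 -0.8  1.   0.1 -0.9 -0.3 -0.2 -0.7 -0.3 -0.8  0.  -0. ]
[ 0.41030663 -0.23357914  0.08241526]
0.0164 (-0.055, 0.01, 0.012) [339.3 165.1]
0.0164 (-0.055, -0.01, 0.012) [299.7 165.1]
0.0164 (0.045, 0.01, 0.012) [335.5 326.3]
0.0164 (0.045, 0.018, 0.0015) [346.8 314.2]
  scene/top (0.125, 0.018, -0.0015) [289.9 158.8] [405.  213.1]
  scene/top (0.125, -0.018, 0.0015) [284.4 152.6] [419.6 213.1]
  scene/top (0.045, 0.018, 0.0015) [311.  150.4] [405.7 245. ]
0.026 (-0.055, 0.01, 0.012) [338.  161.8]
0.026 (-0.055, -0.01, 0.012) [300.8 161.7]
0.026 (0.045, 0.01, 0.012) [334.6 315.2]
0.026 (0.045, 0.018, 0.0015) [345.5 304.3]
  scene/top (0.125, 0.018, -0.0015) [290.  161.2] [404.3 213.5]
  scene/top (0.125, -0.018, 0.0015) [284.5 155. ] [418.8 213.5]
  scene/top (0.045, 0.018, 0.0015) [311.1 152.8] [405.  245.2]
```

View pics/w7.png

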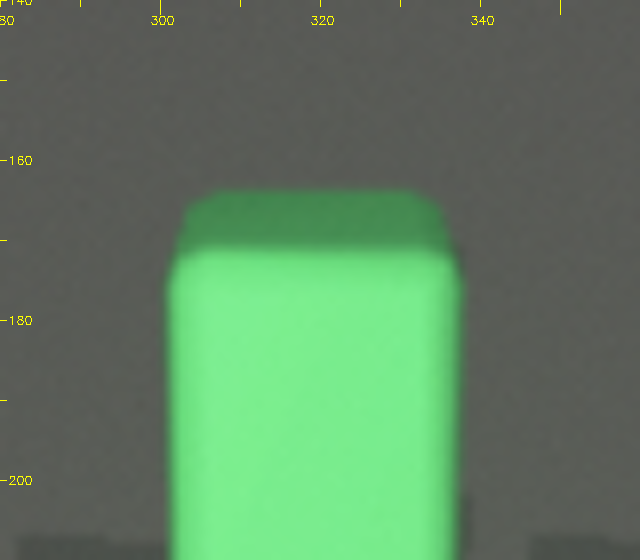

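View pics/w8.png

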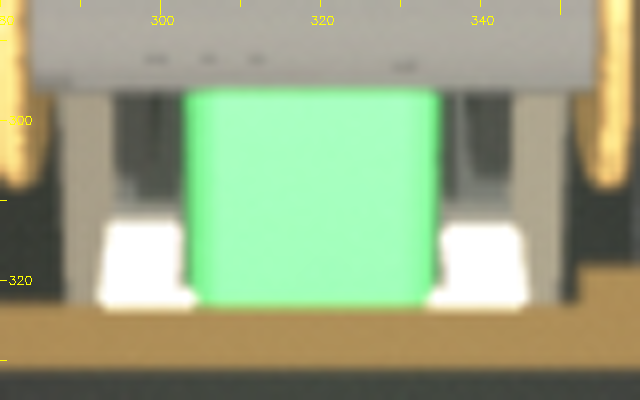

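Run:
```python
from h import *
L['hbr']=(-.18,-.01,.012)
t=read_camera("top"); s=read_camera("scene"); w=read_camera("wrist")
base=[(t,'tl',405.8,212.2),(t,'tr',420.7,212),(t,'rl',406.3,245.8),(s,'tr',284,154.8),(s,'tlb',290,161),(s,'rl',311,153)]
W=[(w,'hbl',337.5,171.5),(w,'hbr',301.3,171.5),(w,'rl',345,313),(w,'rr',293.5,313)]
fit(base+W,[.535,-.23,.055,0.02,0,0]); fit(W,[.535,-.23,.055,0.02,0,0])
```

```text
tip [ 0.5389 -0.2313  0.0585] ypr deg [ 1.    1.03 -0.  ] sd [0.0009 0.0008 0.0013 0.0052 0.0206 0.0095]
res [-1.  -0.3 -1.7  0.  -1.  -2.2 -0.5  0.  -1.  -0.  -0.9 -0.7  1.1 -0.2
 -0.9 -0.3  0.5 -0.1 -1.4 -0.2 -0. ]
tip [ 0.5416 -0.2307  0.0603] ypr deg [ 1.18 -2.53  0.01] sd [0.0014 0.0009 0.002  0.0061 0.0395 0.0096]
res [-0.2  0.   0.2  0.   0.4 -0.1 -0.4 -0.   0. ]
```

send_rows:
  motion:
    - [[0,0.004,0,0],[0.008,0.004,0,0],[0.016,0.004,0,0],[0.024,0.004,0,0],[0.032,0.004,0,0],[0.04,0.004,0,0],[0.04,0.004,0,0],[0.04,0.004,0,0]]

```text
time: 7.5
tool_pos: [0.4502, -0.2325, 0.078]
tool_rot: [-1.569, 0.001, 0.021]
contact_force: [-0.9, -0.1, -1.3]
opening: 0.0194
```

Run:
```python
from h import *
to(.48,-.235,.078,1.1)
c=read_camera("scene"); crop(c,225,110,345,200,6,"s9")
c=read_camera("top"); crop(c,365,140,465,240,6,"t9")
```

```text
t 7.5 pos [ 0.4502 -0.2325  0.078 ] rot [-8.988e+01  4.000e-02  1.200e+00] F [-0.9 -0.1 -1.3] T [ 0.03  0.02 -0.02] open 0.0194
shift [ 0.0298 -0.     -0.0031] twist 0.1
```

View pics/s9.png

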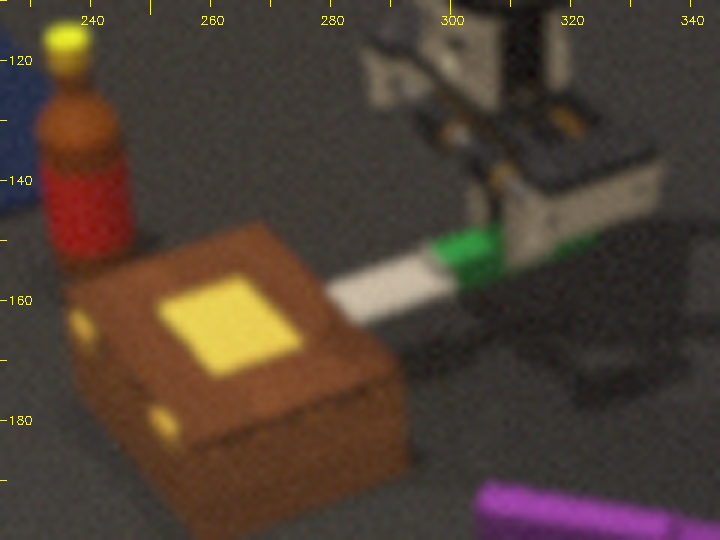

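View pics/t9.png

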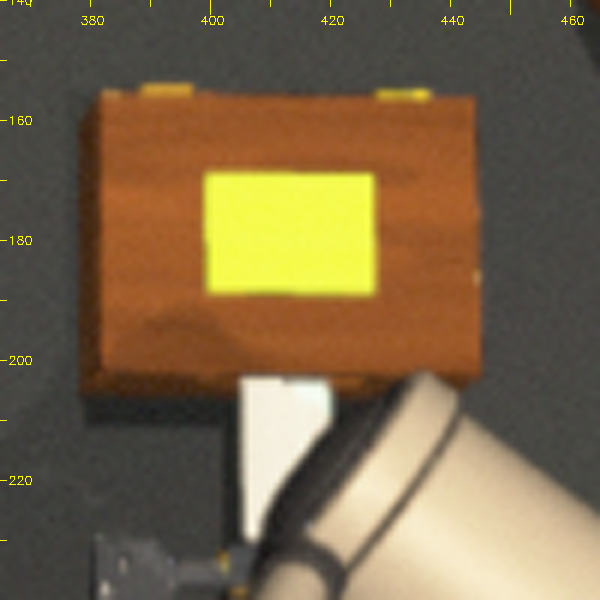

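send_rows:
  motion:
    - [[0.008,0,0,0],[0.016,0,0,0],[0.024,0,0,0],[0.03,0,0,0],[0.03,0,0,0]]

```text
time: 8.1
tool_pos: [0.4808, -0.2319, 0.078]
tool_rot: [-1.569, 0.0, 0.021]
contact_force: [0.2, -0.2, -1.6]
opening: 0.0199
```

send_rows:
  motion:
    - [[0,-0.004,0,0],[0,-0.009,0,0],[0,-0.014,0,0],[0,-0.019,0,0],[0,-0.024,0,0],[0,-0.03,0,0],[0,-0.03,0,0]]

```text
time: 8.8
tool_pos: [0.4811, -0.2322, 0.109]
tool_rot: [-1.57, -0.001, 0.021]
contact_force: [-0.8, 0.3, -1.7]
opening: 0.0195
```

Run:
```python
from h import *
to(.48,-.235,.14,1.1)
c=read_camera("scene"); crop(c,225,90,345,200,6,"s10")
c=read_camera("top"); crop(c,365,140,465,240,6,"t10")
```

```text
t 8.8 pos [ 0.4811 -0.2322  0.109 ] rot [-8.995e+01 -4.000e-02  1.220e+00] F [-0.8  0.3 -1.7] T [0.01 0.2  0.06] open 0.0195
shift [-0.0011 -0.031  -0.0027] twist 0.12
```

View pics/s10.png

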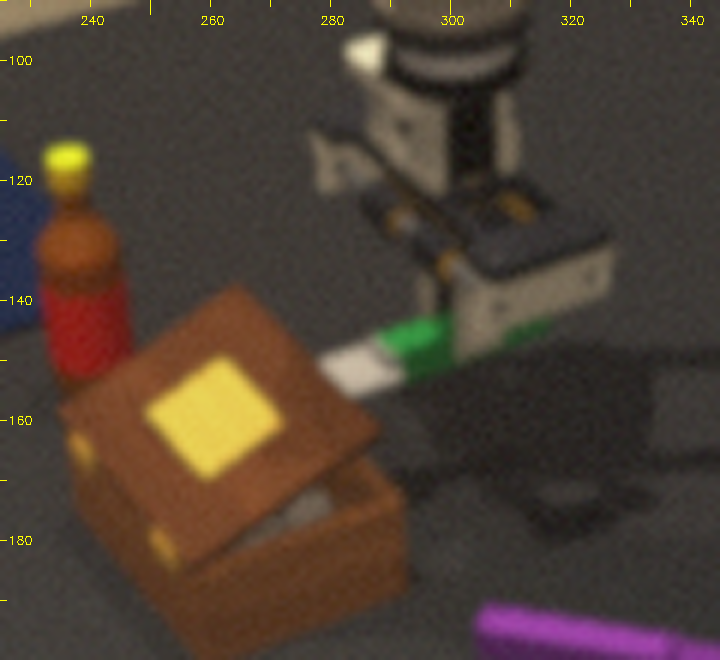

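View pics/t10.png

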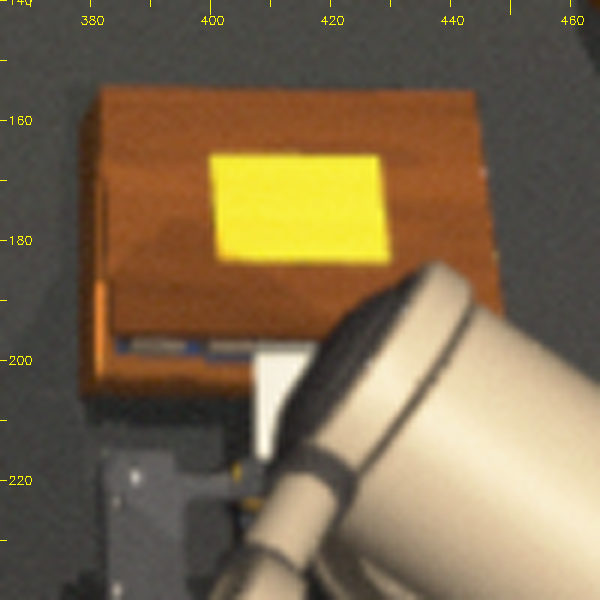

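send_rows:
  motion:
    - [[0,-0.007,0,0],[0,-0.014,0,0],[0,-0.021,0,0],[0,-0.028,0,0],[0,-0.034,0,0],[0,-0.04,0,0],[0,-0.04,0,0]]

```text
time: 9.6
tool_pos: [0.4811, -0.2324, 0.1492]
tool_rot: [-1.57, -0.001, 0.021]
contact_force: [-0.6, 0.6, -1.2]
opening: 0.0191
```

Run:
```python
from h import *
to(.48,-.235,.14,1.1)
c=read_camera("scene"); crop(c,225,70,345,200,6,"s11")
```

```text
t 9.6 pos [ 0.4811 -0.2324  0.1492] rot [-8.997e+01 -7.000e-02  1.220e+00] F [-0.6  0.6 -1.2] T [-0.01  0.16  0.01] open 0.0191
shift [-0.0012  0.0092 -0.0026] twist 0.12
```

View pics/s11.png

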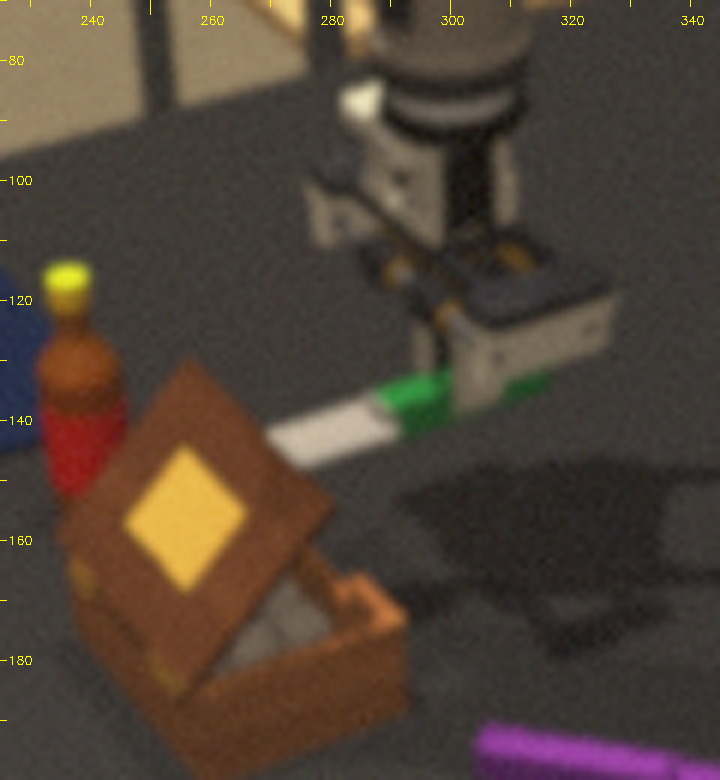

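send_rows:
  motion:
    - [[0.005,-0.005,0,0],[0.012,-0.01,0,0],[0.02,-0.01,0,0],[0.028,-0.01,0,0],[0.036,-0.01,0,0],[0.044,-0.01,0,0],[0.05,-0.01,0,0],[0.05,-0.01,0,0]]

```text
time: 10.45
tool_pos: [0.5317, -0.2311, 0.1585]
tool_rot: [-1.57, -0.001, 0.022]
contact_force: [-0.3, 0.7, -2.0]
opening: 0.0195
```

Run:
```python
from h import *
to(.57,-.235,.16,1.1)
c=read_camera("scene"); crop(c,205,60,345,200,5,"s12")
```

```text
t 10.45 pos [ 0.5317 -0.2311  0.1585] rot [-8.995e+01 -5.000e-02  1.240e+00] F [-0.3  0.7 -2. ] T [ 0.02  0.08 -0.01] open 0.0195
shift [ 0.0382 -0.0015 -0.0047] twist 0.14
```

View pics/s12.png

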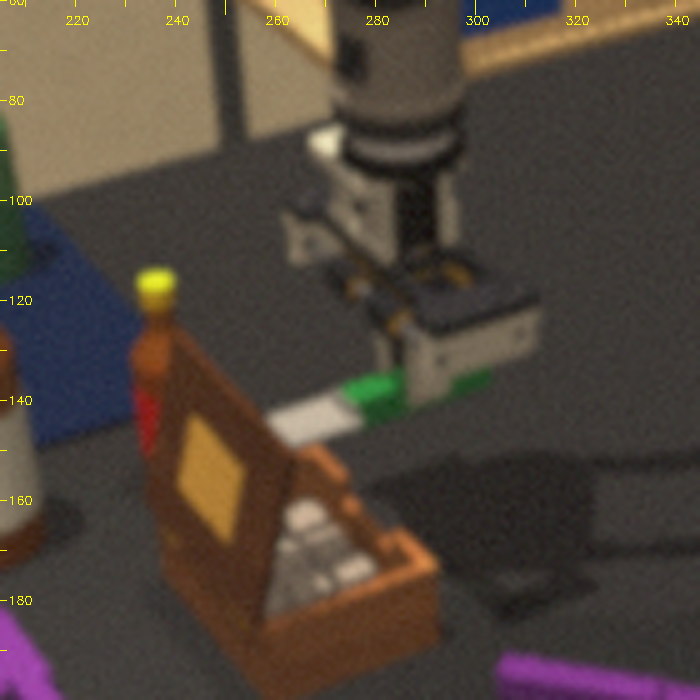

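send_rows:
  motion:
    - [[0.007,0,0,0],[0.014,0,0,0],[0.021,0,0,0],[0.028,0,0,0],[0.035,0,0,0],[0.042,0,0,0],[0.042,0,0,0],[0.042,0,0,0]]

```text
time: 11.3
tool_pos: [0.5732, -0.2301, 0.1583]
tool_rot: [-1.57, 0.0, 0.022]
contact_force: [-1.1, -0.8, -1.2]
opening: 0.0194
```

Run:
```python
from h import *
to(.57,-.235,.16,1.1)
c=read_camera("scene"); crop(c,205,60,345,200,5,"s13")
```

```text
t 11.3 pos [ 0.5732 -0.2301  0.1583] rot [-89.93   0.     1.25] F [-1.1 -0.8 -1.2] T [ 0.03  0.05 -0.02] open 0.0194
shift [-0.0033 -0.0017 -0.0048] twist 0.15
```

View pics/s13.png

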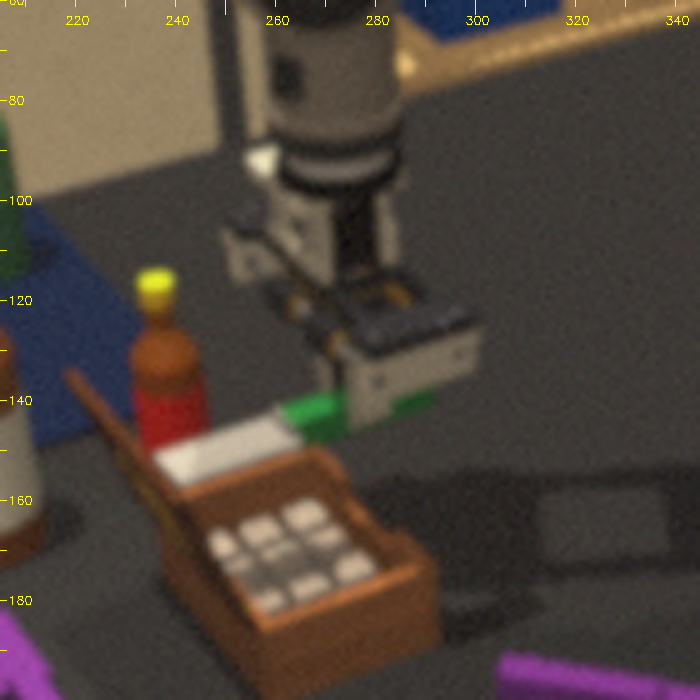

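send_rows:
  motion:
    - [[-0.015,0,0,0],[-0.04,0,0,0],[-0.07,0,0,0],[-0.1,0,0.01,0],[-0.12,0,0.035,0],[-0.12,0,0.07,0],[-0.115,0,0.11,-0.5],[-0.11,0,0.15,-1]]

```text
time: 12.15
tool_pos: [0.4593, -0.0816, 0.159]
tool_rot: [-1.57, -0.001, 0.038]
contact_force: [1.1, 0.0, -1.4]
opening: 0.0194
```

Run:
```python
from h import *
to(.577,.2165,.16,3.4)
```

```text
t 12.15 pos [ 0.4593 -0.0816  0.159 ] rot [-8.994e+01 -4.000e-02  2.160e+00] F [ 1.1  0.  -1.4] T [0.07 0.01 0.  ] open 0.0194
shift [ 0.1288 -0.0006  0.2934] twist -1.24
```

send_rows:
  motion:
    - [[0.015,0,0.035,0],[0.035,0,0.08,0],[0.055,0,0.125,0],[0.075,0,0.17,-0.5],[0.095,0,0.215,-1],[0.115,0,0.26,-1.2],[0.127,0,0.29,-1.2],[0.128,0,0.293,-1.2]]

```text
time: 12.95
tool_pos: [0.5766, 0.2197, 0.1591]
tool_rot: [-1.569, -0.002, 0.062]
contact_force: [-0.0, 0.5, -1.9]
opening: 0.0198
```

send_rows:
  motion:
    - [[0,0.02,0,0],[0,0.05,0,0],[0,0.075,0,0],[0,0.09,0,0],[0,0.1,0,0],[0,0.1,0,0],[0,0.1,0,0]]

```text
time: 13.65
tool_pos: [0.5772, 0.2195, 0.0599]
tool_rot: [-1.569, -0.003, 0.062]
contact_force: [0.1, -0.5, -0.4]
opening: 0.0197
```

Run:
```python
from h import *
to(.577,.2165,.044,3.4)
c=read_camera("scene"); crop(c,280,190,410,310,6,"s14"); cv2.imwrite("pics/sc14.png",c["frame"][:,:,::-1])
```

```text
t 13.65 pos [0.5772 0.2195 0.0599] rot [-89.88  -0.16   3.55] F [ 0.1 -0.5 -0.4] T [0.02 0.03 0.05] open 0.0197
shift [-0.0004  0.0159 -0.003 ] twist 0.15
```

View pics/s14.png

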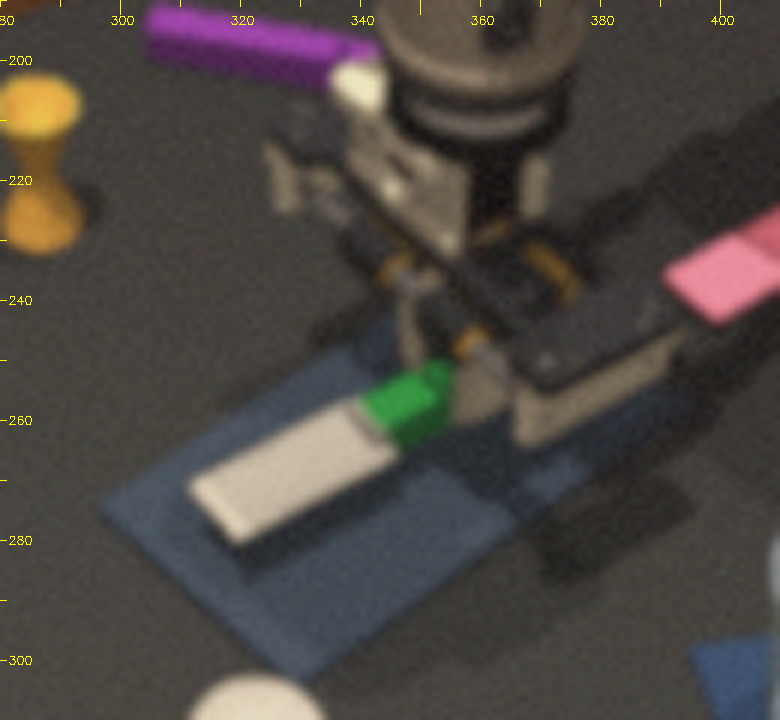

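View pics/sc14.png

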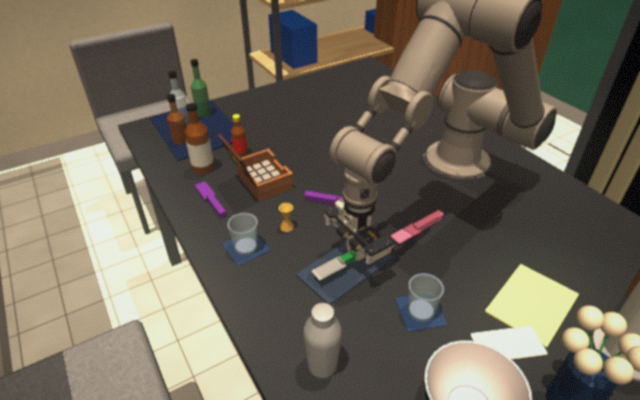

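send_rows:
  motion:
    - [[0,0.004,-0.002,0],[0,0.008,-0.002,0],[0,0.011,-0.002,0],[0,0.013,-0.002,0],[0,0.013,-0.002,0]]

```text
time: 14.2
tool_pos: [0.5773, 0.2177, 0.0468]
tool_rot: [-1.569, -0.003, 0.062]
contact_force: [-0.4, -1.3, -1.3]
opening: 0.0192
```

send_rows:
  motion:
    - [[0,0.001,0,0],[0,0.002,0,0],[0,0.003,0,0],[0,0.003,0,0]]

```text
time: 14.6
tool_pos: [0.5773, 0.2177, 0.0437]
tool_rot: [-1.569, -0.003, 0.062]
contact_force: [-0.4, 0.0, -1.6]
opening: 0.0197
```

Run:
```python
from h import *
to(.577,.2165,.044,3.4)
c=read_camera("scene"); crop(c,280,190,410,310,6,"s15")
```

```text
t 14.6 pos [0.5773 0.2177 0.0437] rot [-89.88  -0.15   3.56] F [-0.4  0.  -1.6] T [ 0.08  0.04 -0.02] open 0.0197
shift [-0.0003 -0.0003 -0.0012] twist 0.16
```

View pics/s15.png

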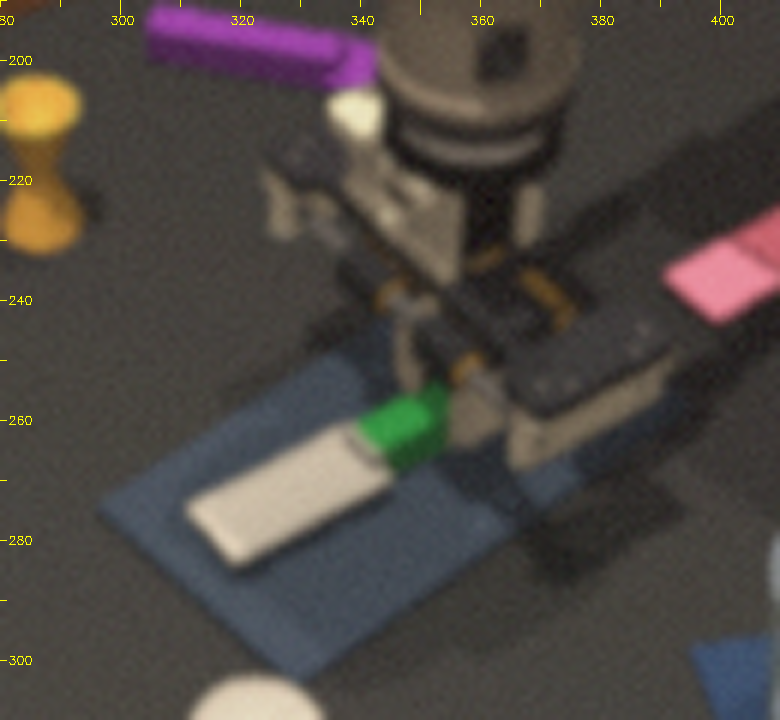

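send_rows:
  motion:
    - [[0,0.001,0,0],[0,0.002,0,0],[0,0.002,0,0]]

```text
time: 14.95
tool_pos: [0.5772, 0.2177, 0.0416]
tool_rot: [-1.569, -0.002, 0.062]
contact_force: [-0.8, -0.3, -1.8]
opening: 0.0198
```

send_rows:
  motion:
    - [[0,0.001,0,0],[0,0.0015,0,0],[0,0.0015,0,0]]

```text
time: 15.25
tool_pos: [0.5772, 0.2177, 0.0401]
tool_rot: [-1.569, -0.002, 0.062]
contact_force: [-0.2, -0.1, -0.7]
opening: 0.0197
```

send_rows:
  motion:
    - [[0,0.001,0,0],[0,0.0015,0,0],[0,0.0015,0,0]]

```text
time: 15.55
tool_pos: [0.5773, 0.2177, 0.04]
tool_rot: [-1.569, -0.003, 0.062]
contact_force: [-3.8, -1.1, 7.4]
opening: 0.0193
```

Run:
```python
from h import *
to(.577,.2165,.04,3.4)
c=read_camera("scene"); crop(c,295,235,375,295,10,"s16")
w=read_camera("wrist"); crop(w,280,140,360,210,8,"w16")
to(.577,.2165,.04,3.4)
```

```text
t 15.55 pos [0.5773 0.2177 0.04  ] rot [-89.88  -0.17   3.56] F [-3.8 -1.1  7.4] T [-0.21  0.74  0.01] open 0.0193
shift [-0.0003 -0.     -0.0012] twist 0.16
t 15.65 pos [0.5772 0.2177 0.04  ] rot [-89.88  -0.17   3.57] F [-3.  -1.1  8.4] T [-0.21  0.72 -0.04] open 0.0194
shift [-0.0003 -0.     -0.0012] twist 0.17
```

View pics/s16.png

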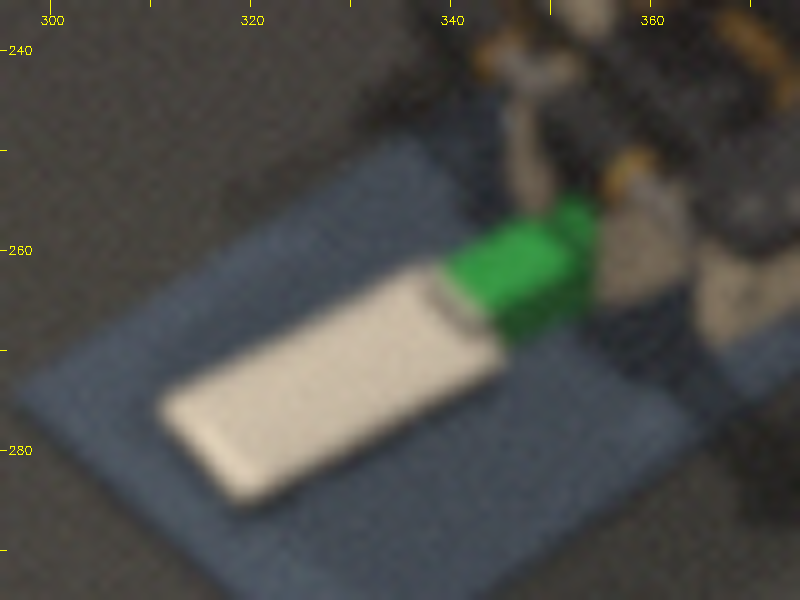

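send_rows:
  motion:
    - [[0,0,0,0],[0,0,0,0],[0,0,0,0],[0,0,0,0],[0,0,0,0],[0,0,0,0],[0,0,0,0],[0,0,0,0]]
  gripper: 1

```text
time: 16.45
tool_pos: [0.5773, 0.2177, 0.0399]
tool_rot: [-1.569, -0.003, 0.062]
contact_force: [-0.1, -0.6, -0.2]
opening: 0.0793
```

send_rows:
  motion:
    - [[0,0,0,0],[0,-0.01,0,0],[0,-0.03,0,0],[0,-0.06,0,0],[0,-0.1,0,0],[0,-0.14,0,0],[0,-0.17,0,0],[0,-0.17,0,0]]

```text
time: 17.25
tool_pos: [0.5789, 0.2179, 0.2162]
tool_rot: [-1.567, -0.013, 0.062]
contact_force: [0.6, 0.4, -0.0]
opening: 0.0921
```

send_rows:
  motion:
    - [[-0.03,0,0,0],[-0.07,0,0,0],[-0.11,0,0,0],[-0.15,0,0,0],[-0.17,0,0,0],[-0.17,0,0,0],[-0.17,0,0,0]]

```text
time: 17.95
tool_pos: [0.4097, 0.2075, 0.2143]
tool_rot: [-1.567, -0.014, 0.063]
contact_force: [0.2, -1.0, -0.1]
opening: 0.0918
```

Run:
```python
from h import *
to(.4,.2165,.2,3.4)
c=read_camera("scene"); cv2.imwrite("pics/sc17.png",c["frame"][:,:,::-1]); crop(c,295,225,395,305,8,"s17")
c=read_camera("top"); cv2.imwrite("pics/t17.png",c["frame"][:,:,::-1])
```

```text
t 17.95 pos [0.4097 0.2075 0.2143] rot [-89.77  -0.83   3.59] F [ 0.2 -1.  -0.1] T [ 0.01  0.01 -0.02] open 0.0918
shift [-0.0093  0.0142  0.0096] twist 0.19
```

View pics/sc17.png

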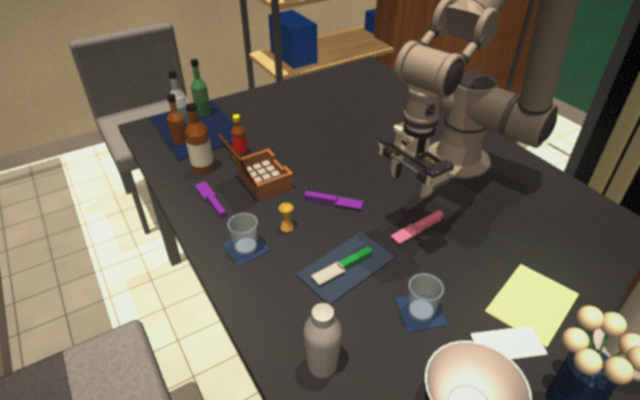

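View pics/s17.png

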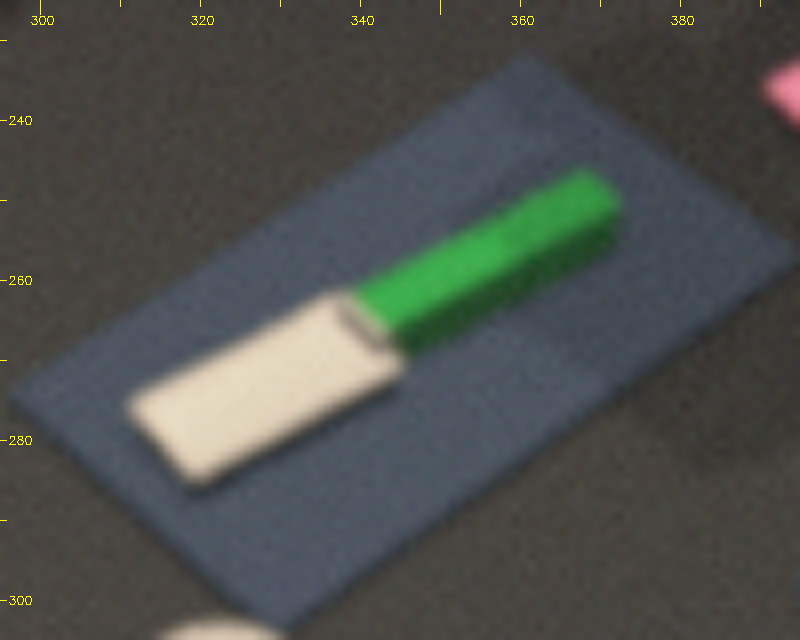

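View pics/t17.png

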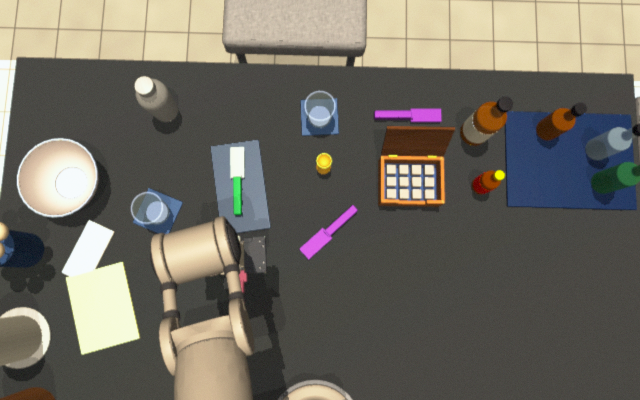

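Run:
```python
from h import *
t=read_camera("top"); s=read_camera("scene")
for a in (1.75,1.9):
  for y in (.08,-.08):
    X=Ro.from_euler('z',1.1,degrees=True).apply([.06-.12*np.cos(a),y,.062+.12*np.sin(a)])+[.6217,-.2326,0]
    print(a,y,proj(t,X).round(1),proj(s,X).round(1))
crop(t,370,110,470,215,6,"t18"); crop(s,205,120,305,205,7,"s18")
```

```text
1.75 0.08 [387.5 135.5] [247.2 154. ]
1.75 -0.08 [455.9 136.3] [224.4 128.8]
1.9 0.08 [387.1 128.8] [241.8 157.3]
1.9 -0.08 [455.2 129.6] [219.3 131.7]
```

View pics/t18.png

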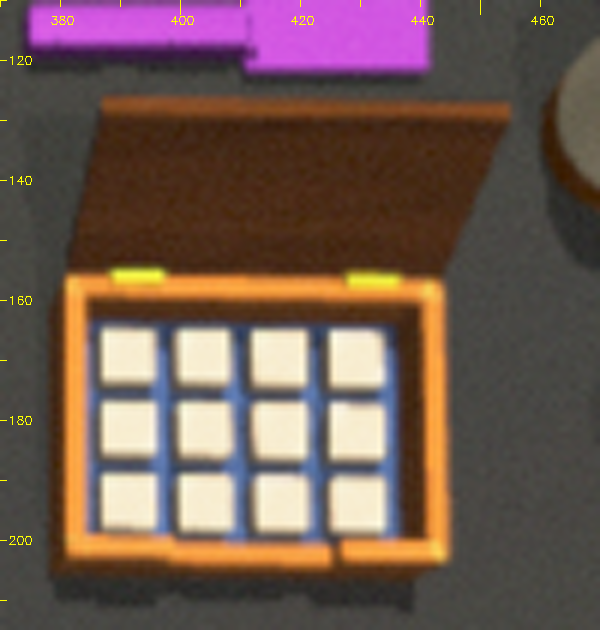

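View pics/s18.png

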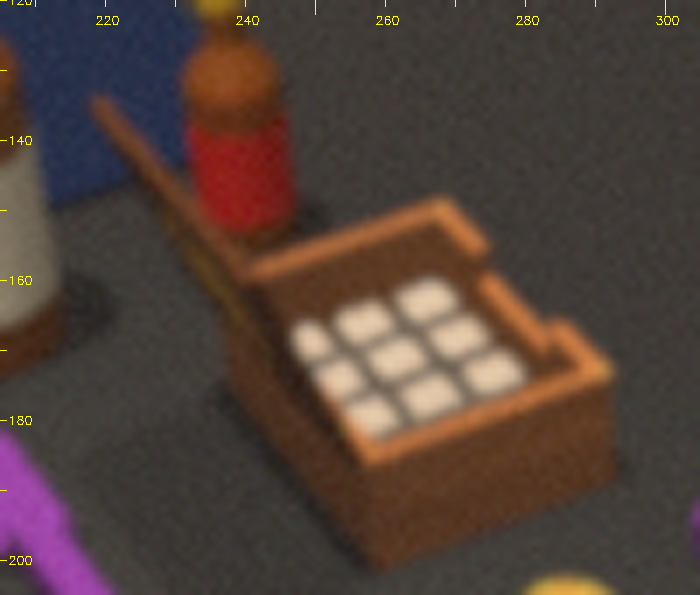

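The lid's inner top edge sits at (387,129.5)/(455,130) in the top view, which matches the predicted position at 1.9 rad (387,128.8)/(455,129.6). The spatula lies flat on the slate and the other items are where they started. Handing in.

```bash
python3 -c "
from cell import hand_in
print(hand_in())"
```

```text
the job is handed in; nothing more can be done
None
```

The lid is open and leaning back on its stop, and the green spatula is back on the slate board with the arm clear of everything. I handed the job in at about 18 s on the robot's clock; the system reported no verdict.

**What I did:** I gripped the green spatula by its handle and slid the blade about 45 mm into the notch. I raised the lid to about 0.7 rad, then pushed it slowly past upright so it fell back to the stop. I then set the spatula down close to its original spot and let go.

**Last checks that passed:**
- **Lid:** its edge in the top view matches the predicted position for 1.9 rad to within about 1 px.
- **Spatula:** it lies flat on the board, within about 1 px of where it started in the scene view.
- **Glasses, bottle and jigger:** all standing in their original places by eye in both views; I did not measure their positions.
- **Forces:** the highest reading at the end of any move was about 8 N, when the spatula touched the slate.

**What disagreed:**
- **Grip height:** the fingers were still closing when I started the lift, so the handle ended up about 8 mm lower in the grip than planned.
- **Tip height:** before insertion, the camera fits put the blade tip at 57 to 60 mm, where the planned grip would have put it at about 66 mm. I trusted the fits and lowered the blade 4 mm, and it went in with no measurable force.
- **Set-down:** contact with the slate came about 4 mm lower than those fits implied.

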